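Clear the tile-drilling fixture and hold its guide rod in both bushings

TASK

With the wooden scraper block, not your fingers, sweep the three tile chips off the metal bed into the tray along its edge, then stand the scraper back on the bench. Then take the steel guide rod from its rack and thread it from above through the upper and then the lower bushing of the fixture. Finish while still holding the rod there, hanging with its tip about 15 mm above the bed so that a tile can be slid under it; leave the jar and the tape alone.

Things in the scene. Friction and masses are not known exactly. Their poses are not given: they have to be found in the camera images.
- fixture: Drilling fixture, fixed to the bench, z up, origin on the bench surface. Aluminium bed x -75..75, y -130..145 mm, top 24 mm above the bench. At its +y end a dark steel column (x -25..25, y 115..139, to z 130 mm) carries two level arms one above the other (x -25..25, y 39..115 mm; z 65..78 and 115..130 mm), with 14.5 mm through holes on one vertical axis at x 0, y 65 mm
- upper_bush (a point): upper bushing: centre of its hole at the top face of the upper arm, 130 mm above the bench; the hole is 15 mm deep; flat brass rim 2 mm proud around it
- lower_bush (a point): lower bushing: centre of its hole at the top face of the lower arm, 78 mm above the bench; the hole is 13 mm deep, with 41 mm free below it down to the bed; brass rim as above
- tray (a point): centre of the floor of the open grey catch tray lying against the bed's -x edge, on the bench, part of the fixture and with its axes; inside 79 mm (x) by 164 mm (y), walls 3 mm, rim 16 mm above the bench (8 mm below the bed top). It lies at x -117.5, y -60 mm of the fixture
- scraper: wooden scraper block, about 150 g, standing upright loose on the bench. Origin under its centre, z up. Foot 30 mm (x) by 100 mm (y) by 20 mm high; on it a grip 22 mm (x) by 70 mm (y), from 20 to 66 mm above the underside. Both long faces alike
- rod: steel guide rod, about 200 g. Origin at the centre of its tip; z runs along it towards its head. Shank 12 mm in diameter and 130 mm long, the last 9 mm tapering to a 6 mm flat tip; then a dark square head 22 by 22 mm, from 130 to 176 mm above the tip, sides along its x and y. At the start it hangs upright in the rack by its head
- rod_tip (a point): centre of the rod's tip (the rod's origin)
- rack: fixed wooden rack, 90 mm (y) by 70 mm (x) on a 110 mm (x) foot, 140 mm high, with a 16 mm hole through the 12 mm top board at its centre, where the rod hangs. Origin on the bench under that hole. Rack and scraper stand on opposite sides of the fixture, either way round
- chip_a: white tile chip 24 x 18 x 8 mm lying loose on the bed, nearest the tray; origin under its centre. At the start all three chips lie within x -77..25, y -112..-18 mm of the fixture
- chip_b: white five-sided tile chip 26 mm across, 8 mm thick, on the bed; origin under its centre
- chip_c: white tile chip 20 x 20 x 8 mm on the bed; origin under its centre
- jar: amber glass jar, 64 mm across, 85 mm high, bystander; origin under its centre
- tape: cardboard tape ring, 90 mm across, 25 mm high, bystander; origin under its centre

How it is judged:
By the outcome, as a careful person would: the job done as asked, in the order asked, and still so for the second after the job is handed in, while the arm keeps its last pose, push and grip.
It also fails if it takes over 72 s, if anything falls off the work surface, if the arm or the gripper's body presses on something with over 40 N, if the wrist force passes 120 N, or if a joint passes its speed limit or range.

ROBOT

A 6-joint arm with a two-finger parallel gripper is mounted at the origin on the work surface. World frame = base frame: x ahead of the robot, y to its left, z up, the work surface at z = 0. Lengths are in mm, angles in degrees, forces in N, time in s.
With the tool pointing down it reaches from about 300 to 850 mm from the base axis. Payload 4.2 kg.
Tool frame: the origin (TCP) lies on the centre line of the jaws, within the pads' length; the fingertips stand 14 mm ahead of it and the grasp point (between the pads) lies 5 mm behind it; z points along the fingers, y is the line along which they close (so a half turn about z gives the same grasp; the last joint's range is limited). The gripper opens to 91 mm and grips with 3 to 60 N. Pads are 32 mm wide; open, the fingers measure 118 mm over their backs; the gripper's body (76 mm by 178 mm) begins 60 mm behind the grasp point.
Start: joints at [70.531, 18.312, 89.639, -0, 72.044, -1.146], TCP at [180.769, 545.861, 227.976] pointing down, gripper open.
Joint ranges: [-177.97, 177.97], [-48.28, 115.42], [12.27, 149.76], [-77.06, 257.06], [2.81, 150.46], [-146.56, 146.56]. Speed limits (degrees/s): [147.25, 147.25, 180, 180, 180, 180].

INTERFACE

Orientations are given as [roll, pitch, yaw] about the fixed x, y, z axes, in that order (R = Rz(yaw) Ry(pitch) Rx(roll)).
In Python, from workcell import env gives the robot as it stands.
- The arm moves only by the tool arm_command, never from a script. Its argument "motion" is a list of rows, each an object with "offset": the shift along the tool's x, y, z in m, a list of three; "spin": the turn about the tool's z in rad. In form: [{"offset": [tx, ty, tz], "spin": spin}, ...]. A call has 1 to 5 rows; each row shifts and turns the commanded pose from where the row before left it, along the tool's axes as they then stand; what a row does not reach is not made up. A row lasts 1/8 s, in which the tool goes at most 62.5 mm and 10.7 degrees, less where a joint would pass 70% of its speed; a pose out of reach is approached as far as the arm can. A call with a gripper value outside its range is refused whole. "jaw" is the finger opening in m, from 0 to 0.0912, set as the call begins (left out, the last holds). The fingers move at their own pace and stop on an object; "newtons" is the grip in N (left out, the last holds). Time passes only in rows, so rows that do not move let the fingers close. It gives the time, the measured TCP pose, the force, the opening and the grip force at its end, in the units of the state.
- env.state(): the state, without advancing time (a new reading comes with each control period).
- env.grab_frame(name): name is "side" or "top" or "wrist"; returns (picture, depth): 420x560x3 uint8, blue, green, red; 420x560 float32, mm along the optical axis (not along the pixel's ray), 0 where there is no reading.
- env.camera_model(name): a dict with "fx", "fy", "cx", "cy" (pixels), "k1" (the pictures are not rectified: a ray, as slopes to the right and down, at radius r is drawn at 1 + k1 r^2 times it, then the intrinsics apply), "eye" and "rotation" of the camera in the world; the wrist camera has in their place "hand_eye" (4x4, takes a point from camera to tool coordinates, whose origin is the TCP and whose axes are the flange's). Camera axes: x right, y down, z forward; pixel columns grow to the right and rows downward; lengths in mm; the calibration is good to about 2 mm. A picture is of the moment at which its call begins: read the wrist's pose just before it. camera_model takes no time and is no camera call.
- env.job_done(): hands the job in; it is judged then, once.
Trained networks look in the newest picture that a camera, given by its name, has taken for a name from the list of things; names that differ only in an ending like _2 or _b are one class to them, and where a whole thing is asked for, a point or a joint stands for the part that bears it (a point fixed in the world has none). Each returns a list of dicts, best first, with "score" (0 to 1); they miss things now and then, are a little off and sometimes report something else, mostly with a low value. They report only what shows in the picture. A call takes as long as a camera call.
- env.boxes_of(camera, target): "bbox" ([left, top, right, bottom] in pixels, round what is visible of it).
- env.pinpoint(camera, target): "location" ([column, row] in pixels: a listed point, or the origin of a listed thing).
The state is a dict: "time_s": time; "qpos": joint angles; "qvel": joint speeds; "effort": joint torques, N m; "ee_pos": TCP position; "ee_rot": TCP orientation; "force": force on the tool from outside, world axes, zero at the start; "torque": the same for the moment, N m; "gripper_width": finger opening in mm; "gripper_force": force on a finger pad.
Only numpy, scipy, OpenCV 4.12 (cv2) and the standard library are available. Lean on these libraries where they do the work, as an engineer would, in place of code of your own. Each camera call takes 0.05 s, during which the arm holds its last target. There are 200 camera calls.

## Working session

There is one attempt and no reset: what is moved stays moved. The work goes in short steps, Python scripts to look and compute and a tool call to move; the robot and the scene stay as the last step left them, time stands still between calls to the robot, and variables do not carry over. Pictures are saved under pics/ and viewed, at most 10 in all, crops included, and the job is handed in when it is done.

Besides the shell and the picture viewer there is one more tool, called after "Request:" as name(argument=value, ...) on one line, values as JSON. arm_command: Moves the arm, as the interface text tells. Its arguments: {"type":"object","properties":{"motion":{"type":"array"},"jaw":{"type":"number"},"newtons":{"type":"number"}},"required":["motion"]}

```bash
mkdir -p pics; cat > h.py <<'E'
import numpy as np, cv2
from scipy.spatial.transform import Rotation as R
from workcell import env
def cam(n):
    m=env.camera_model(n)
    if n=="wrist":
        s=env.state(); T=np.eye(4); T[:3,:3]=R.from_euler('xyz',s['ee_rot'],degrees=True).as_matrix(); T[:3,3]=s['ee_pos']
        T=T@np.array(m['hand_eye']); return m,T[:3,3],T[:3,:3]
    return m,np.array(m['eye']),np.array(m['rotation'])
def ray(c,px):
    m,e,Rm=c
    K=np.array([[m['fx'],0,m['cx']],[0,m['fy'],m['cy']],[0,0,1.]])
    u=cv2.undistortPoints(np.array(px,float).reshape(-1,1,2),K,np.array([m['k1'],0,0,0.])).reshape(-1,2)
    return e,np.c_[u,np.ones(len(u))]@Rm.T
def atz(c,px,z):
    e,d=ray(c,px); z=np.broadcast_to(z,len(d)); return e+d*((z-e[2])/d[:,2])[:,None]
def cloud(c,D):
    h,w=D.shape; v,u=np.mgrid[:h,:w]; e,d=ray(c,np.c_[u.ravel(),v.ravel()])
    return (e+d*D.reshape(-1,1)).reshape(h,w,3)
E
python3 - <<'E'
from h import *
np.set_printoptions(precision=1,suppress=True)
print(env.state())
for n in ['top','side']:
    c=cam(n); im,D=env.grab_frame(n); cv2.imwrite(f'pics/{n}0.png',im); np.save(f'{n}0.npy',D)
    print(n,{k:v for k,v in c[0].items()})
    for t,z in [('upper_bush',130),('lower_bush',78),('tray',3),('scraper',0),('rod',0),('rack',0),('fixture',0),('chip_a',24),('chip_b',24),('chip_c',24),('jar',0),('tape',0)]:
        r=env.pinpoint(n,t)
        print(n,t,[(np.round(q['location']),round(q['score'],2),atz(c,[q['location']],z)[0]) for q in r[:3]])
E
```

```text
{'time_s': 0.0, 'qpos': array([70.5, 18.4, 89.7, -0. , 72. , -1.1]), 'qvel': array([ 0. ,  0. ,  0. ,  0. , -0.1, -0.1]), 'effort': array([  0. , -41.2, -23.2,   0.1,   0. ,  -0. ]), 'ee_pos': array([180.6, 545.4, 227.1]), 'ee_rot': array([-179.9,   -0. ,  161.7]), 'force': array([-0.4,  0.9,  0.5]), 'torque': array([0., 0., 0.]), 'gripper_force': 0.0, 'gripper_width': 91.22715202420355}
top {'fx': 404.3678453724553, 'fy': 404.3678453724553, 'cx': 289.33968357464965, 'cy': 220.97717996899766, 'k1': -0.12109385518253664, 'eye': array([ 519.8,   21.4, 1088.9]), 'rotation': array([-176.1,   -0.5,  -89.7])}Traceback (most recent call last):
  File "<stdin>", line 9, in <module>
  File "h.py", line 16, in atz
    e,d=ray(c,px); z=np.broadcast_to(z,len(d)); return e+d*((z-e[2])/d[:,2])[:,None]
                                                                     ~^^^^^
IndexError: too many indices for array: array is 1-dimensional, but 2 were indexed
```

```bash
sed -i "s/np.array(m\['rotation'\])/R.from_euler('xyz',m['rotation'],degrees=True).as_matrix()/" h.py
python3 - <<'E'
from h import *
np.set_printoptions(precision=1,suppress=True)
print(env.camera_model('wrist'))
for n in ['top','side']:
    c=cam(n); im,D=env.grab_frame(n); cv2.imwrite(f'pics/{n}0.png',im); np.save(f'{n}0.npy',D)
    print(n,c[1:])
    for t,z in [('upper_bush',130),('lower_bush',78),('tray',3),('scraper',0),('rod',0),('rack',0),('fixture',0),('chip_a',24),('chip_b',24),('chip_c',24),('jar',0),('tape',0)]:
        r=env.pinpoint(n,t)
        print(n,t,[(np.round(q['location']),round(q['score'],2),atz(c,[q['location']],z)[0]) for q in r[:3]])
E
```

```text
{'fx': 298.4910133469361, 'fy': 298.4910133469361, 'cx': 278.52117077679924, 'cy': 216.95202950726667, 'k1': 0.00047435261789226366, 'hand_eye': array([[   0. ,   -1. ,   -0.3,   81.1],
       [   1. ,    0. ,    0. ,   -0.9],
       [  -0. ,   -0.3,    1. , -156.7],
       [   0. ,    0. ,    0. ,    1. ]])}
top (array([ 519.8,   21.4, 1088.9]), array([[ 0. , -1. ,  0.1],
       [-1. , -0. , -0. ],
       [ 0. , -0.1, -1. ]]))
top upper_bush [(array([259., 223.]), 0.68, array([579.5,  84.6, 130. ]))]
top lower_bush [(array([259., 221.]), 0.84, array([588.3,  89.6,  78. ]))]
top tray [(array([310., 270.]), 0.81, array([464.7, -42.8,   3. ]))]
top scraper [(array([172., 240.]), 0.98, array([541.8, 329.3,   0. ])), (array([200., 194.]), 0.57, array([666.6, 255.9,   0. ])), (array([260., 222.]), 0.17, array([592. ,  90.5,   0. ]))]
top rod []
top rack [(array([416., 250.]), 0.59, array([ 516.7, -334.4,    0. ]))]
top fixture [(array([288., 224.]), 0.57, array([585.1,  16. ,   0. ]))]
top chip_a [(array([303., 228.]), 0.6, array([573.9, -22.5,  24. ])), (array([303., 245.]), 0.4, array([
[... 1356 characters left out ...]
a [(array([275., 239.]), 0.61, array([541.7, -24.5,  24. ])), (array([288., 246.]), 0.55, array([556.3, -57. ,  24. ])), (array([287., 233.]), 0.43, array([574.2, -18.9,  24. ]))]
side chip_b [(array([275., 239.]), 0.61, array([541.7, -24.5,  24. ])), (array([288., 246.]), 0.55, array([556.3, -57. ,  24. ])), (array([287., 233.]), 0.43, array([574.2, -18.9,  24. ]))]
side chip_c [(array([275., 239.]), 0.61, array([541.7, -24.5,  24. ])), (array([288., 246.]), 0.55, array([556.3, -57. ,  24. ])), (array([287., 233.]), 0.43, array([574.2, -18.9,  24. ]))]
side jar [(array([269., 169.]), 0.7, array([673.4, 255.3,   0. ]))]
side tape [(array([385., 304.]), 0.81, array([ 652.5, -268.3,    0. ]))]
```

View pics/top0.png

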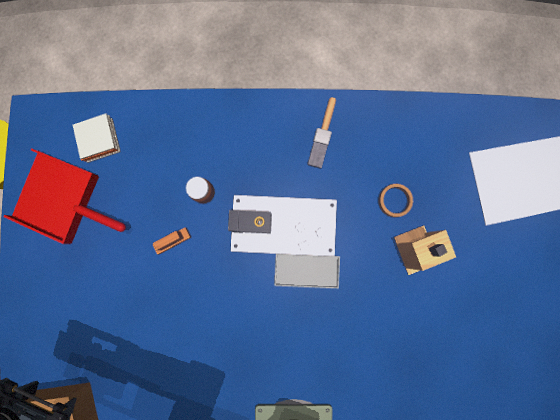

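View pics/side0.png

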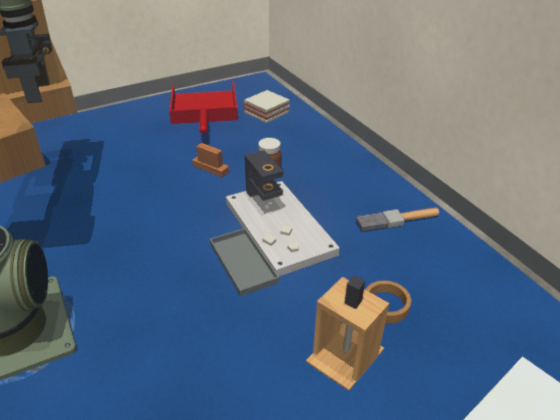

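```bash
cat >> h.py <<'E'
def plan(xyz,yaw,n,pose=None):
    s=env.state(); p,y=(s['ee_pos'],s['ee_rot'][2]) if pose is None else pose
    d=(np.array(xyz,float)-p)/n; dy=((yaw-y+180)%360-180)/n
    print('step',np.linalg.norm(d),'turn',dy)
    for k in range(n):
        M=R.from_euler('xyz',[180,0,y+dy*k],degrees=True).as_matrix()
        print((M.T@d/1000).round(4).tolist(),round(-np.radians(dy),4))
E
python3 -c "
from h import *
plan([537,329,230],111,10)"
```

```text
step 41.704544679721046 turn -5.067731560069339
[-0.0406, -0.0094, -0.0002] 0.0884
[-0.0413, -0.0058, -0.0002] 0.0884
[-0.0417, -0.0021, -0.0002] 0.0884
[-0.0417, 0.0016, -0.0002] 0.0884
[-0.0414, 0.0053, -0.0002] 0.0884
[-0.0407, 0.0089, -0.0002] 0.0884
[-0.0398, 0.0125, -0.0002] 0.0884
[-0.0385, 0.0159, -0.0002] 0.0884
[-0.037, 0.0193, -0.0002] 0.0884
[-0.0351, 0.0225, -0.0002] 0.0884
```

Request:
arm_command(motion=[{"offset":[-0.0406,-0.0094,0],"spin":0.0884},{"offset":[-0.0413,-0.0058,0],"spin":0.0884},{"offset":[-0.0417,-0.0021,0],"spin":0.0884},{"offset":[-0.0417,0.0016,0],"spin":0.0884},{"offset":[-0.0414,0.0053,0],"spin":0.0884}])

```text
time_s: 2.02
ee_pos: [360.1, 436.6, 228.1]
ee_rot: [180.0, -0.0, 136.2]
force: [-0.6, -0.3, -0.6]
gripper_width: 91.0
gripper_force: 0.0
```

Request:
arm_command(motion=[{"offset":[-0.0407,0.0089,0],"spin":0.0884},{"offset":[-0.0398,0.0125,0],"spin":0.0884},{"offset":[-0.0385,0.0159,0],"spin":0.0884},{"offset":[-0.037,0.0193,0],"spin":0.0884},{"offset":[-0.0351,0.0225,0],"spin":0.0884}])

```text
time_s: 2.65
ee_pos: [538.2, 328.3, 228.0]
ee_rot: [180.0, -0.0, 110.9]
force: [0.2, 0.5, 0.4]
gripper_width: 91.1
gripper_force: 0.0
```

Request:
arm_command(motion=[{"offset":[0,0,0],"spin":0},{"offset":[0,0,0],"spin":0}])

```text
time_s: 2.9
ee_pos: [536.6, 329.2, 227.8]
ee_rot: [-180.0, -0.0, 111.0]
force: [0.0, 1.0, -0.2]
gripper_width: 91.1
gripper_force: 0.0
```

```bash
python3 - <<'E'
from h import *
np.set_printoptions(precision=1,suppress=True)
c=cam('wrist'); im,D=env.grab_frame('wrist'); cv2.imwrite('pics/w1.png',im)
s=env.state(); print(s['ee_pos'],s['ee_rot'],s['qpos'])
P=cloud(c,D); cen=np.array([537,329])
near=np.linalg.norm(P[...,:2]-cen,axis=2)<75
for lo,hi in [(62,72),(14,26)]:
    m=near&(P[...,2]>lo)&(P[...,2]<hi)&(D>0)
    q=P[m]; print(lo,len(q),q[:,2].mean() if len(q) else '')
    if len(q): 
        r=cv2.minAreaRect(q[:,:2].astype(np.float32)); print(r, cv2.boxPoints(r))
print(np.median(P[380:,:,2]),np.median(P[:40,:,2]))
E
```

```text
[536.3 329.5 227.9] [-180.    -0.   111.1] [30.5 23.3 82.   0.  74.7  9.4]
62 1205 65.51061647869874
((538.9746704101562, 329.92669677734375), (21.98334503173828, 70.26171112060547), 28.190744400024414) [[512.7 355.7]
 [545.9 293.8]
 [565.3 304.2]
 [532.1 366.1]]
14 605 19.69051521820956
((538.9541015625, 329.9853515625), (29.972152709960938, 99.90190124511719), 28.08846664428711) [[502.2 367. ]
 [549.3 278.9]
 [575.7 293. ]
 [528.7 381.1]]
334.2044803520746 0.36971357015087847
```

View pics/w1.png

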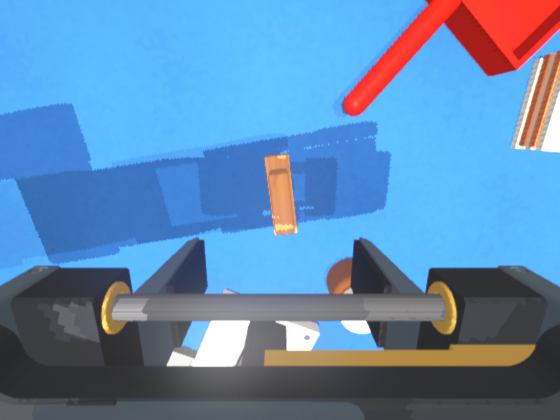

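Request:
arm_command(motion=[{"offset":[-0.0003,0.0026,0.03],"spin":-0.123},{"offset":[0,0,0.05],"spin":0},{"offset":[0,0,0.05],"spin":0},{"offset":[0,0,0.04],"spin":0},{"offset":[0,0,0.018],"spin":0}])

```text
time_s: 3.58
ee_pos: [537.5, 329.9, 37.9]
ee_rot: [-179.8, -0.0, 118.2]
force: [0.4, 0.5, 0.4]
gripper_width: 91.2
gripper_force: 0.0
```

Request:
arm_command(motion=[{"offset":[0,0,0],"spin":0},{"offset":[0,0,0],"spin":0}])

```text
time_s: 3.82
ee_pos: [540.6, 330.8, 41.9]
ee_rot: [179.8, -0.0, 118.1]
force: [0.4, 0.8, 0.8]
gripper_width: 91.1
gripper_force: 0.0
```

Request:
arm_command(motion=[{"offset":[0,0,0],"spin":0},{"offset":[0,0,0],"spin":0},{"offset":[0,0,0],"spin":0},{"offset":[0,0,0],"spin":0},{"offset":[0,0,0],"spin":0}], jaw=0.01, newtons=35)

```text
time_s: 4.45
ee_pos: [539.6, 329.7, 40.0]
ee_rot: [180.0, -0.0, 118.1]
force: [0.2, 0.0, 0.9]
gripper_width: 44.1
gripper_force: 0.0
```

```bash
python3 - <<'E'
from h import *
np.set_printoptions(precision=1,suppress=True)
s=env.state(); print(s['ee_pos'],s['ee_rot'],s['gripper_width'],s['gripper_force'],s['force'])
c=cam('top'); P=cloud(c,np.load('top0.npy'))
D=np.load('top0.npy')
reg=(D>0)&(abs(P[...,0]-578)<110)&(abs(P[...,1]-25)<170)
for lo,hi in [(18,29),(122,138)]:
    q=P[reg&(P[...,2]>lo)&(P[...,2]<hi)]; print(lo,len(q),np.median(q[:,2]),cv2.minAreaRect(q[:,:2].astype(np.float32)))
plan([575,-40,230],90,10,pose=([539,330,180],118.1))
E
```

```text
[539.6 329.7  40. ] [180.   -0.  118.1] 44.09459612681824 0.0 [0.2 0.  0.9]
18 4792 23.306693563171052 ((576.6248168945312, 28.24285125732422), (275.64410400390625, 164.21495056152344), 87.51580810546875)
122 849 129.2652699778522 ((586.9261474609375, 109.62156677246094), (100.37593841552734, 50.33652877807617), 87.69230651855469)
step 37.50946547206451 turn -2.8099999999999996
[-0.0343, -0.0143, -0.005] 0.049
[-0.035, -0.0126, -0.005] 0.049
[-0.0356, -0.0108, -0.005] 0.049
[-0.0361, -0.0091, -0.005] 0.049
[-0.0365, -0.0073, -0.005] 0.049
[-0.0368, -0.0055, -0.005] 0.049
[-0.037, -0.0037, -0.005] 0.049
[-0.0371, -0.0019, -0.005] 0.049
[-0.0372, -0.0, -0.005] 0.049
[-0.0371, 0.0018, -0.005] 0.049
```

Request:
arm_command(motion=[{"offset":[0,0,0],"spin":0},{"offset":[0,0,0],"spin":0},{"offset":[0,0,0],"spin":0},{"offset":[0,0,0],"spin":0}])

```text
time_s: 4.95
ee_pos: [539.6, 329.8, 39.9]
ee_rot: [180.0, -0.0, 118.1]
force: [-0.1, 0.2, 1.0]
gripper_width: 21.9
gripper_force: 35.0
```

Request:
arm_command(motion=[{"offset":[0,0,-0.01],"spin":0},{"offset":[0,0,-0.04],"spin":0},{"offset":[0,0,-0.045],"spin":0},{"offset":[0,0,-0.045],"spin":0},{"offset":[0,0,-0.04],"spin":0}])

```text
time_s: 5.58
ee_pos: [539.5, 329.7, 222.4]
ee_rot: [179.9, -0.0, 118.1]
force: [0.1, 0.1, -1.0]
gripper_width: 22.1
gripper_force: 35.0
```

```bash
python3 - <<'E'
from h import *
np.set_printoptions(precision=1,suppress=True)
s=env.state(); print(s['ee_pos'],s['ee_rot'],s['gripper_width'],s['gripper_force'],s['force'])
plan([638,-50,220],87.6,10)
E
```

```text
[539.5 329.7 222.4] [179.9  -0.  118.1] 22.118558284973723 34.99876320362091 [ 0.1  0.1 -1. ]
step 39.22608361725516 turn -3.0472249942042255
[-0.0381, -0.0092, 0.0002] 0.0532
[-0.0386, -0.0071, 0.0002] 0.0532
[-0.0389, -0.0051, 0.0002] 0.0532
[-0.0391, -0.003, 0.0002] 0.0532
[-0.0392, -0.0009, 0.0002] 0.0532
[-0.0392, 0.0012, 0.0002] 0.0532
[-0.0391, 0.0032, 0.0002] 0.0532
[-0.0389, 0.0053, 0.0002] 0.0532
[-0.0385, 0.0074, 0.0002] 0.0532
[-0.0381, 0.0094, 0.0002] 0.0532
```

Request:
arm_command(motion=[{"offset":[-0.0381,-0.0092,0],"spin":0.0532},{"offset":[-0.0386,-0.0071,0],"spin":0.0532},{"offset":[-0.0389,-0.0051,0],"spin":0.0532},{"offset":[-0.0391,-0.003,0],"spin":0.0532},{"offset":[-0.0392,-0.0009,0],"spin":0.0532}])

```text
time_s: 6.2
ee_pos: [588.9, 138.7, 220.5]
ee_rot: [180.0, -0.0, 102.7]
force: [0.7, -0.2, -1.3]
gripper_width: 21.9
gripper_force: 35.0
```

Request:
arm_command(motion=[{"offset":[-0.0392,0.0012,0],"spin":0.0532},{"offset":[-0.0391,0.0032,0],"spin":0.0532},{"offset":[-0.0389,0.0053,0],"spin":0.0532},{"offset":[-0.0385,0.0074,0],"spin":0.0532},{"offset":[-0.0381,0.0094,0],"spin":0.0532}])

```text
time_s: 6.82
ee_pos: [638.1, -51.2, 220.5]
ee_rot: [180.0, -0.0, 87.5]
force: [0.1, 0.1, -1.3]
gripper_width: 21.6
gripper_force: 35.0
```

Request:
arm_command(motion=[{"offset":[0,0,0],"spin":0},{"offset":[0,0,0],"spin":0},{"offset":[0,0,0],"spin":0}])

```text
time_s: 7.2
ee_pos: [637.8, -48.8, 220.2]
ee_rot: [-180.0, -0.0, 87.7]
force: [-0.0, 0.0, -1.2]
gripper_width: 21.9
gripper_force: 35.0
```

```bash
python3 - <<'E'
from h import *
np.set_printoptions(precision=1,suppress=True)
c=cam('wrist'); im,D=env.grab_frame('wrist'); cv2.imwrite('pics/w2.png',im); np.save('w2.npy',D)
s=env.state(); print(s['ee_pos'],s['ee_rot'],s['qpos'])
np.save('w2P.npy',cloud(c,D)); P=cloud(c,D)
reg=(D>0)&(abs(P[...,0]-580)<120)&(abs(P[...,1]-25)<180)
for lo,hi in [(21,27),(29,36),(125,138)]:
    q=P[reg&(P[...,2]>lo)&(P[...,2]<hi)]; print(lo,len(q),np.median(q[:,2]),cv2.minAreaRect(q[:,:2].astype(np.float32)))
for t,z in [('upper_bush',130),('lower_bush',78),('chip_a',24)]:
    print(t,[(np.round(q['location']),round(q['score'],2),atz(c,[q['location']],z)[0]) for q in env.pinpoint('wrist',t)])
E
```

```text
[637.8 -48.9 220.2] [180.   -0.   87.7] [-5.4 24.5 81.3  0.  74.3 -3.1]
21 21052 23.869912170780026 ((582.1380004882812, 25.554214477539062), (266.9576110839844, 150.1498260498047), 87.69287872314453)
29 945 31.817490386498548 ((569.054443359375, 42.73614501953125), (237.4059600830078, 69.75496673583984), 75.11100006103516)
125 6070 130.058863929439 ((584.85791015625, 90.95777893066406), (61.21628952026367, 50.59001541137695), 87.73846435546875)
upper_bush [(array([197.,  53.]), 0.79, array([582.8,  87.4, 130. ]))]
lower_bush [(array([214.,  72.]), 0.79, array([583.8,  82.9,  78. ]))]
chip_a [(array([226., 173.]), 0.88, array([577.3, -16.8,  24. ])), (array([217., 217.]), 0.81, array([560.3, -70.2,  24. ])), (array([187., 181.]), 0.64, array([529.7, -24.7,  24. ]))]
```

View pics/w2.png

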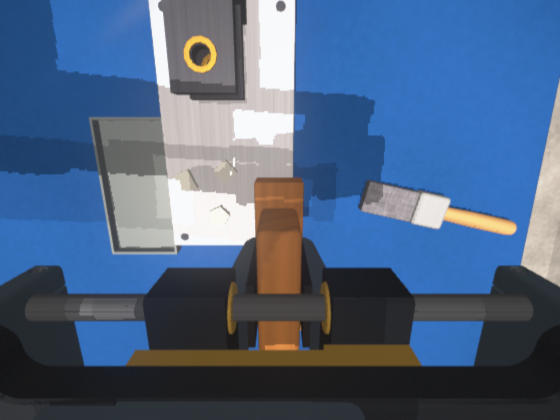

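Request:
arm_command(motion=[{"offset":[0.0024,-0.0015,0.03],"spin":0},{"offset":[0,0,0.045],"spin":0},{"offset":[0,0,0.045],"spin":0},{"offset":[0,0,0.025],"spin":0},{"offset":[0,0,0.005],"spin":0}])

```text
time_s: 8.02
ee_pos: [635.4, -47.0, 68.1]
ee_rot: [-179.8, -0.0, 87.6]
force: [0.4, -0.7, -1.1]
gripper_width: 21.9
gripper_force: 35.0
```

Request:
arm_command(motion=[{"offset":[0,0,0],"spin":0},{"offset":[0,0,0],"spin":0}])

```text
time_s: 8.28
ee_pos: [637.7, -47.5, 71.6]
ee_rot: [179.8, 0.0, 87.6]
force: [-0.9, 0.2, -0.9]
gripper_width: 21.7
gripper_force: 35.0
```

Request:
arm_command(motion=[{"offset":[0,0,0.002],"spin":0},{"offset":[0,0,0.002],"spin":0},{"offset":[0,0,0],"spin":0},{"offset":[0,0,0],"spin":0}])

```text
time_s: 8.78
ee_pos: [636.7, -47.5, 66.0]
ee_rot: [180.0, -0.0, 87.6]
force: [-0.1, 0.5, -1.3]
gripper_width: 21.9
gripper_force: 35.0
```

Request:
arm_command(motion=[{"offset":[0,-0.004,0.0008],"spin":0},{"offset":[0,-0.007,0],"spin":0},{"offset":[0,-0.007,0],"spin":0},{"offset":[0,-0.007,0],"spin":0},{"offset":[0,-0.007,0],"spin":0}])

```text
time_s: 9.4
ee_pos: [604.1, -46.1, 65.2]
ee_rot: [180.0, -0.0, 87.6]
force: [0.2, 0.1, -1.6]
gripper_width: 22.0
gripper_force: 35.0
```

Request:
arm_command(motion=[{"offset":[0,-0.007,0],"spin":0},{"offset":[0,-0.007,0],"spin":0},{"offset":[0,-0.007,0],"spin":0},{"offset":[0,-0.007,0],"spin":0},{"offset":[0,-0.007,0],"spin":0}])

```text
time_s: 10.02
ee_pos: [569.3, -44.7, 65.2]
ee_rot: [180.0, -0.0, 87.6]
force: [0.1, -0.2, -1.4]
gripper_width: 21.9
gripper_force: 35.0
```

Request:
arm_command(motion=[{"offset":[0,-0.007,0],"spin":0},{"offset":[0,-0.007,0],"spin":0},{"offset":[0,-0.007,0],"spin":0},{"offset":[0,-0.007,0],"spin":0},{"offset":[0,-0.007,0],"spin":0}])

```text
time_s: 10.65
ee_pos: [534.2, -43.2, 65.1]
ee_rot: [-180.0, -0.0, 87.6]
force: [0.3, -0.6, -0.8]
gripper_width: 22.0
gripper_force: 35.0
```

Request:
arm_command(motion=[{"offset":[0,-0.007,0],"spin":0},{"offset":[0,-0.007,0],"spin":0},{"offset":[0,-0.007,0],"spin":0},{"offset":[0,-0.007,0],"spin":0},{"offset":[0,-0.004,0],"spin":0}])

```text
time_s: 11.28
ee_pos: [505.5, -42.3, 67.5]
ee_rot: [179.6, 0.0, 87.6]
force: [2.7, 0.9, 12.0]
gripper_width: 21.8
gripper_force: 35.0
```

```bash
python3 - <<'E'
from h import *
np.set_printoptions(precision=1,suppress=True)
ims=[]
for n in ['side','wrist']:
    c=cam(n); im,D=env.grab_frame(n); ims.append(im)
    print([(np.round(q['location']),round(q['score'],2)) for q in env.pinpoint(n,'chip_a')])
s=env.state(); print(s['ee_pos'],s['ee_rot'],s['force'])
a=cv2.resize(ims[0][150:330,170:350],(400,400)); b=cv2.resize(ims[1],(533,400))[:,:400]
cv2.imwrite('pics/sw.png',np.hstack([a,b]))
E
```

```text
[(array([259., 259.]), 0.61), (array([248., 252.]), 0.51), (array([243., 248.]), 0.49)]
[(array([241., 216.]), 0.92), (array([238., 184.]), 0.85)]
[504.8 -42.2  67.3] [179.7   0.   87.6] [-0.6 -0.1 -0.9]
```

View pics/sw.png

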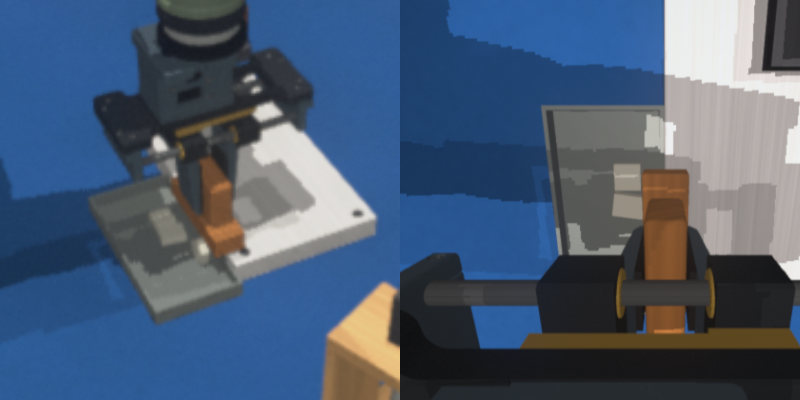

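Request:
arm_command(motion=[{"offset":[0,-0.005,0],"spin":0},{"offset":[0,0,-0.03],"spin":0},{"offset":[0,0,-0.05],"spin":0},{"offset":[0,0,0],"spin":0},{"offset":[0,0,0],"spin":0}])

```text
time_s: 12.1
ee_pos: [496.3, -41.5, 144.0]
ee_rot: [-179.8, -0.0, 87.6]
force: [-1.2, 0.5, -1.7]
gripper_width: 22.0
gripper_force: 35.0
```

```bash
python3 - <<'E'
from h import *
np.set_printoptions(precision=1,suppress=True)
ims=[]
s=env.state(); print(s['ee_pos'],s['ee_rot'],s['force'])
for n in ['side','wrist']:
    c=cam(n); im,D=env.grab_frame(n); ims.append(im); P=cloud(c,D)
    for q in env.pinpoint(n,'chip_a'):
        u,v=np.round(q['location']).astype(int); print(n,u,v,round(q['score'],2),P[v,u])
a=cv2.resize(ims[0][150:330,170:350],(400,400)); b=cv2.resize(ims[1],(533,400))[:,:400]
cv2.imwrite('pics/sw2.png',np.hstack([a,b]))
E
```

```text
[496.3 -41.5 144. ] [-179.8   -0.    87.6] [-1.2  0.5 -1.7]
side 280 232 0.61 [563.5  -8.1  23.4]
side 243 249 0.52 [474.8  -6.1  10. ]
side 251 267 0.48 [464.8 -65.4  12.3]
side 250 254 0.39 [481.1 -27.2  10. ]
wrist 260 173 0.68 [479.1  -2.   11.2]
wrist 262 195 0.67 [487.6   0.5 123.4]
wrist 252 233 0.65 [467.2 -63.3  10.9]
```

View pics/sw2.png

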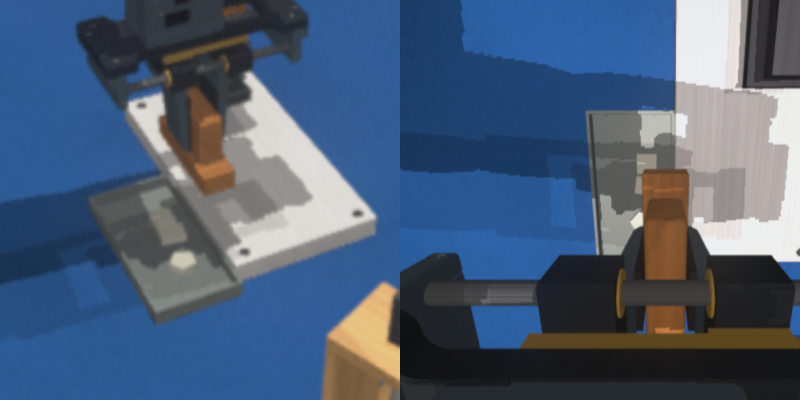

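```bash
python3 - <<'E'
from h import *
plan([539,330,144],118.1,10)
E
```

```text
step 37.3934509791598 turn 3.050771879641269
[0.0373, 0.0027, -0.0] -0.0532
[0.0371, 0.0046, -0.0] -0.0532
[0.0368, 0.0066, -0.0] -0.0532
[0.0364, 0.0086, -0.0] -0.0532
[0.0359, 0.0105, -0.0] -0.0532
[0.0353, 0.0124, -0.0] -0.0532
[0.0346, 0.0142, -0.0] -0.0532
[0.0338, 0.0161, -0.0] -0.0532
[0.0329, 0.0178, -0.0] -0.0532
[0.0319, 0.0196, -0.0] -0.0532
```

Request:
arm_command(motion=[{"offset":[0.0373,0.0027,-0.045],"spin":-0.0532},{"offset":[0.0371,0.0046,-0.04],"spin":-0.0532},{"offset":[0.0368,0.0066,0],"spin":-0.0532},{"offset":[0.0364,0.0086,0],"spin":-0.0532},{"offset":[0.0359,0.0105,0],"spin":-0.0532}])

```text
time_s: 12.92
ee_pos: [518.6, 145.2, 229.1]
ee_rot: [-179.9, 0.0, 102.9]
force: [0.1, -0.2, -1.0]
gripper_width: 21.8
gripper_force: 35.0
```

Request:
arm_command(motion=[{"offset":[0.0353,0.0124,0],"spin":-0.0532},{"offset":[0.0346,0.0142,0],"spin":-0.0532},{"offset":[0.0338,0.0161,0.02],"spin":-0.0532},{"offset":[0.0329,0.0178,0.04],"spin":-0.0532},{"offset":[0.0319,0.0196,0.04],"spin":-0.0532}])

```text
time_s: 13.55
ee_pos: [539.8, 331.1, 128.1]
ee_rot: [-179.9, 0.0, 118.2]
force: [1.2, 0.7, -1.1]
gripper_width: 21.9
gripper_force: 35.0
```

Request:
arm_command(motion=[{"offset":[0,0,0.045],"spin":0},{"offset":[0,0,0.025],"spin":0},{"offset":[0,0,0.01],"spin":0},{"offset":[0,0,0],"spin":0},{"offset":[0,0,0],"spin":0}])

```text
time_s: 14.18
ee_pos: [541.0, 330.4, 51.4]
ee_rot: [179.9, -0.0, 118.1]
force: [-0.1, -0.2, -1.0]
gripper_width: 21.9
gripper_force: 35.0
```

Request:
arm_command(motion=[{"offset":[0,0,0.005],"spin":0},{"offset":[0,0,0.003],"spin":0},{"offset":[0,0,0],"spin":0},{"offset":[0,0,0],"spin":0}])

```text
time_s: 14.68
ee_pos: [540.2, 330.1, 42.3]
ee_rot: [180.0, -0.0, 118.1]
force: [0.6, 0.0, -1.0]
gripper_width: 21.6
gripper_force: 35.0
```

Request:
arm_command(motion=[{"offset":[0,0,0.001],"spin":0},{"offset":[0,0,0],"spin":0},{"offset":[0,0,0.001],"spin":0},{"offset":[0,0,0],"spin":0},{"offset":[0,0,0],"spin":0}])

```text
time_s: 15.3
ee_pos: [540.1, 330.0, 40.2]
ee_rot: [180.0, -0.0, 118.1]
force: [0.2, -0.4, -2.2]
gripper_width: 21.7
gripper_force: 35.0
```

Request:
arm_command(motion=[{"offset":[0,0,0.0005],"spin":0},{"offset":[0,0,0],"spin":0},{"offset":[0,0,0],"spin":0}])

```text
time_s: 15.68
ee_pos: [540.2, 330.1, 39.9]
ee_rot: [180.0, -0.0, 118.1]
force: [-0.4, 0.1, 1.2]
gripper_width: 21.6
gripper_force: 35.0
```

Request:
arm_command(motion=[{"offset":[0,0,0],"spin":0},{"offset":[0,0,0],"spin":0},{"offset":[0,0,0],"spin":0},{"offset":[0,0,0],"spin":0},{"offset":[0,0,0],"spin":0}], jaw=0.091)

```text
time_s: 16.3
ee_pos: [540.1, 330.1, 39.7]
ee_rot: [180.0, -0.0, 118.1]
force: [0.5, 0.2, 0.3]
gripper_width: 68.6
gripper_force: 0.0
```

Request:
arm_command(motion=[{"offset":[0,0,0],"spin":0},{"offset":[0,0,0],"spin":0},{"offset":[0,0,-0.02],"spin":0},{"offset":[0,0,-0.045],"spin":0},{"offset":[0,0,-0.05],"spin":0}])

```text
time_s: 16.92
ee_pos: [539.6, 329.8, 155.2]
ee_rot: [-179.9, 0.0, 118.1]
force: [1.5, 0.3, 0.4]
gripper_width: 91.3
gripper_force: 0.0
```

Request:
arm_command(motion=[{"offset":[0,0,-0.06],"spin":0},{"offset":[0,0,-0.06],"spin":0},{"offset":[0,0,-0.03],"spin":0},{"offset":[0,0,0],"spin":0}])

```text
time_s: 17.42
ee_pos: [540.9, 330.5, 307.7]
ee_rot: [179.6, -0.0, 118.1]
force: [-0.1, -0.3, -1.5]
gripper_width: 91.3
gripper_force: 0.0
```

```bash
python3 - <<'E'
from h import *
np.set_printoptions(precision=1,suppress=True)
s=env.state(); print(s['time_s'],s['ee_pos'],s['ee_rot'],s['force'],s['gripper_width'])
c=cam('wrist'); im,D=env.grab_frame('wrist'); P=cloud(c,D)
near=np.linalg.norm(P[...,:2]-[539,330],axis=2)<75
for lo,hi in [(60,72),(14,26)]:
    q=P[near&(P[...,2]>lo)&(P[...,2]<hi)&(D>0)]; print(lo,len(q),q[:,2].mean(),q[:,2].std(),cv2.minAreaRect(q[:,:2].astype(np.float32)))
c=cam('top'); im,D=env.grab_frame('top'); P=cloud(c,D)
for q in env.pinpoint('top','chip_a'):
    u,v=np.round(q['location']).astype(int); print(u,v,round(q['score'],2),P[v,u])
reg=(D>0)&(abs(P[...,0]-520)<70)&(abs(P[...,1]+332)<90)
for lo,hi in [(132,147),(178,195)]:
    q=P[reg&(P[...,2]>lo)&(P[...,2]<hi)]; print(lo,len(q),np.median(q[:,2]),cv2.minAreaRect(q[:,:2].astype(np.float32)))
plan([530,-260,290],90,14)
E
```

```text
17.425 [540.9 330.5 307.7] [179.6  -0.  118.1] [-0.1 -0.3 -1.5] 91.34061031941008
60 792 65.5234779999448 0.9127683735473254 ((538.757568359375, 330.5643615722656), (20.923904418945312, 68.02479553222656), 28.26696014404297)
14 467 19.67334836466653 0.9133121681719487 ((538.968017578125, 329.99200439453125), (29.21967315673828, 99.34394073486328), 28.465822219848633)
295 269 0.55 [465.9  -3.4   4.5]
172 240 0.55 [539.7 312.1  64.5]
301 266 0.45 [474.1 -19.3   8.6]
319 272 0.45 [458.1 -67.8   2.8]
132 965 139.4067938778942 ((518.2096557617188, -331.8291931152344), (72.16696166992188, 92.94837188720703), 21.014177322387695)
178 109 185.20466728199472 ((518.594970703125, -331.7684326171875), (22.400836944580078, 24.54388427734375), 27.245033264160156)
step 42.12829257384961 turn -2.005421701024545
[-0.0368, -0.0204, 0.0009] 0.035
[-0.0375, -0.0191, 0.0009] 0.035
[-0.0382, -0.0178, 0.0009] 0.035
[-0.0388, -0.0164, 0.0009] 0.035
[-0.0393, -0.0151, 0.0009] 0.035
[-0.0398, -0.0137, 0.0009] 0.035
[-0.0403, -0.0123, 0.0009] 0.035
[-0.0407, -0.0109, 0.0009] 0.035
[-0.041, -0.0094, 0.0009] 0.035
[-0.0414, -0.008, 0.0009] 0.035
[-0.0416, -0.0065, 0.0009] 0.035
[-0.0418, -0.0051, 0.0009] 0.035
[-0.042, -0.0036, 0.0009] 0.035
[-0.0421, -0.0021, 0.0009] 0.035
```

Request:
arm_command(motion=[{"offset":[-0.0471,-0.015,0],"spin":0},{"offset":[-0.0471,-0.015,0],"spin":0},{"offset":[-0.0471,-0.015,0],"spin":0},{"offset":[-0.0471,-0.015,0],"spin":0},{"offset":[-0.0471,-0.015,0],"spin":0}])

```text
time_s: 18.2
ee_pos: [584.1, 85.3, 302.3]
ee_rot: [-179.8, -0.1, 118.1]
force: [1.6, -0.4, 0.1]
gripper_width: 91.2
gripper_force: 0.0
```

Request:
arm_command(motion=[{"offset":[0,0,0],"spin":0},{"offset":[0,0,0],"spin":0},{"offset":[0,0,0],"spin":0},{"offset":[0,0,0],"spin":0}])

```text
time_s: 18.7
ee_pos: [584.6, 88.1, 304.4]
ee_rot: [-180.0, -0.0, 118.2]
force: [0.6, -1.1, -0.4]
gripper_width: 91.1
gripper_force: 0.0
```

```bash
cat > bush.py <<'E'
from h import *
np.set_printoptions(precision=2,suppress=True)
s=env.state(); print(s['time_s'],s['ee_pos'],s['ee_rot'])
c=cam('wrist'); im,D=env.grab_frame('wrist'); P=cloud(c,D)
import sys; cv2.imwrite('pics/%s.png'%sys.argv[1],im); np.save('pics/%s.npy'%sys.argv[1],P)
reg=(D>0)&(abs(P[...,0]-584)<130)&(abs(P[...,1]-60)<150)
q=P[reg&(P[...,2]>127)&(P[...,2]<134)]; r=cv2.minAreaRect(q[:,:2].astype(np.float32)); print(len(q),np.median(q[:,2]),r)
# brass ring by colour, and rim by depth
hsv=cv2.cvtColor(im,cv2.COLOR_BGR2HSV)
near=reg&(np.linalg.norm(P[...,:2]-[585,87],axis=2)<22)
b=near&(hsv[...,1]>120)&(abs(hsv[...,0].astype(int)-22)<12)&(hsv[...,2]>90)&(P[...,2]>128)
v,u=np.nonzero(b); print('ring',len(u))
W=atz(c,np.c_[u,v],132.); print(cv2.minEnclosingCircle(W[:,:2].astype(np.float32)), W.mean(0), P[b][:,2].mean())
hull=cv2.convexHull(W[:,:2].astype(np.float32)); print('ell',cv2.fitEllipse(hull))
for t,z in [('upper_bush',130),('lower_bush',78)]:
    print(t,[(np.round(q['location']),round(q['score'],2),atz(c,[q['location']],z)[0]) for q in env.pinpoint('wrist',t)])
E
python3 bush.py b1
python3 -c "
from h import *
plan([540,-265,300],113,9)"
```

```text
18.7 [584.55  88.06 304.42] [-179.99   -0.02  118.17]
3802 129.80410766636442 ((585.4412841796875, 110.5322494506836), (100.22814178466797, 50.160240173339844), 87.55195617675781)
ring 148
((584.5252685546875, 86.62744903564453), 11.53836441040039) [584.43  87.27 132.  ] 131.6446512576492
ell ((584.6238403320312, 86.52364349365234), (22.272689819335938, 22.900558471679688), 167.77748107910156)
upper_bush [(array([278., 205.]), 0.65, array([585.45,  83.93, 130.  ]))]
lower_bush [(array([278., 198.]), 0.85, array([587.29,  81.69,  78.  ]))]
step 39.49249808060669 turn -0.5708368723423658
[-0.0322, -0.0229, 0.0005] 0.01
[-0.0324, -0.0225, 0.0005] 0.01
[-0.0327, -0.0222, 0.0005] 0.01
[-0.0329, -0.0219, 0.0005] 0.01
[-0.0331, -0.0215, 0.0005] 0.01
[-0.0333, -0.0212, 0.0005] 0.01
[-0.0335, -0.0209, 0.0005] 0.01
[-0.0337, -0.0206, 0.0005] 0.01
[-0.0339, -0.0202, 0.0005] 0.01
```

View pics/b1.png

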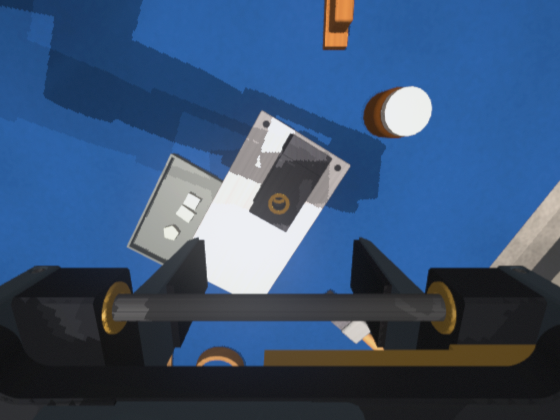

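```bash
python3 -c "
from h import *
plan([518.5,-332,335],118.2,10)"
```

```text
step 42.5850270363234 turn 0.00624681489186969
[-0.0339, -0.0256, -0.003] -0.0001
[-0.0339, -0.0256, -0.003] -0.0001
[-0.0339, -0.0256, -0.003] -0.0001
[-0.0339, -0.0256, -0.003] -0.0001
[-0.0339, -0.0256, -0.003] -0.0001
[-0.0339, -0.0256, -0.003] -0.0001
[-0.0339, -0.0256, -0.003] -0.0001
[-0.0339, -0.0256, -0.003] -0.0001
[-0.0339, -0.0257, -0.003] -0.0001
[-0.0339, -0.0257, -0.003] -0.0001
```

Request:
arm_command(motion=[{"offset":[-0.0339,-0.0256,-0.003],"spin":0},{"offset":[-0.0339,-0.0256,-0.003],"spin":0},{"offset":[-0.0339,-0.0256,-0.003],"spin":0},{"offset":[-0.0339,-0.0256,-0.003],"spin":0},{"offset":[-0.0339,-0.0256,-0.003],"spin":0}])

```text
time_s: 19.48
ee_pos: [551.3, -123.9, 319.9]
ee_rot: [180.0, 0.0, 118.1]
force: [0.5, -0.1, -0.3]
gripper_width: 91.1
gripper_force: 0.0
```

Request:
arm_command(motion=[{"offset":[-0.0339,-0.0256,-0.003],"spin":0},{"offset":[-0.0339,-0.0256,-0.003],"spin":0},{"offset":[-0.0339,-0.0256,-0.003],"spin":0},{"offset":[-0.0339,-0.0256,-0.003],"spin":0},{"offset":[-0.0339,-0.0256,-0.003],"spin":0}])

```text
time_s: 20.1
ee_pos: [518.2, -333.8, 334.8]
ee_rot: [180.0, 0.0, 118.1]
force: [1.0, 0.4, 0.6]
gripper_width: 91.1
gripper_force: 0.0
```

Request:
arm_command(motion=[{"offset":[0,0,0],"spin":0},{"offset":[0,0,0],"spin":0},{"offset":[0,0,0],"spin":0},{"offset":[0,0,0],"spin":0}])

```text
time_s: 20.6
ee_pos: [518.7, -331.7, 334.8]
ee_rot: [180.0, 0.0, 118.2]
force: [-0.5, -0.4, -1.1]
gripper_width: 90.9
gripper_force: 0.0
```

```bash
python3 - <<'E'
from h import *
np.set_printoptions(precision=2,suppress=True)
s=env.state(); print(s['time_s'],s['ee_pos'],s['ee_rot'],s['qpos'])
c=cam('wrist'); im,D=env.grab_frame('wrist'); P=cloud(c,D)
cv2.imwrite('pics/r1.png',im)
reg=(D>0)&(abs(P[...,0]-518)<80)&(abs(P[...,1]+332)<90)
for lo,hi in [(135,145),(181,191)]:
    q=P[reg&(P[...,2]>lo)&(P[...,2]<hi)]; print(lo,len(q),np.median(q[:,2]),cv2.minAreaRect(q[:,:2].astype(np.float32)))
E
```

```text
20.6 [ 518.73 -331.66  334.82] [179.99   0.   118.16] [-33.67  19.73  72.43   0.01  87.83 -61.83]
135 3712 139.79721927442483 ((518.1163330078125, -331.5269775390625), (70.27230834960938, 90.40402221679688), 21.00551414489746)
181 414 185.68062338696225 ((518.3251953125, -330.9447021484375), (21.152244567871094, 21.708009719848633), 27.787492752075195)
```

View pics/r1.png

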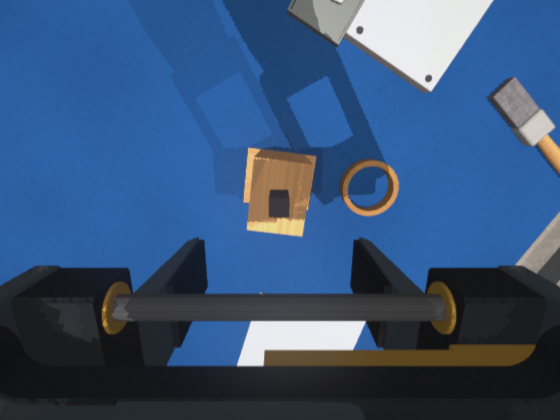

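Request:
arm_command(motion=[{"offset":[0.0008,0,0.03],"spin":0},{"offset":[0,0,0.045],"spin":0},{"offset":[0,0,0.045],"spin":0},{"offset":[0,0,0.03],"spin":0},{"offset":[0,0,0.015],"spin":0}])

```text
time_s: 21.28
ee_pos: [517.6, -331.1, 167.9]
ee_rot: [-179.9, -0.1, 118.1]
force: [-0.2, 0.7, 0.4]
gripper_width: 91.1
gripper_force: 0.0
```

Request:
arm_command(motion=[{"offset":[0,0,0.006],"spin":0},{"offset":[0,0,0],"spin":0},{"offset":[0,0,0],"spin":0},{"offset":[0,0,0],"spin":0}])

```text
time_s: 21.78
ee_pos: [518.4, -332.2, 164.6]
ee_rot: [179.9, 0.1, 118.1]
force: [-0.2, -0.4, -0.5]
gripper_width: 91.4
gripper_force: 0.0
```

Request:
arm_command(motion=[{"offset":[0,0,0.003],"spin":0},{"offset":[0,0,0],"spin":0},{"offset":[0,0,0],"spin":0},{"offset":[0,0,0],"spin":0},{"offset":[0,0,0],"spin":0}], jaw=0.012, newtons=45)

```text
time_s: 22.4
ee_pos: [518.1, -332.0, 160.6]
ee_rot: [180.0, -0.0, 118.1]
force: [-0.2, 0.4, -0.7]
gripper_width: 44.0
gripper_force: 0.0
```

Request:
arm_command(motion=[{"offset":[0,0,0],"spin":0},{"offset":[0,0,0],"spin":0},{"offset":[0,0,0],"spin":0},{"offset":[0,0,0],"spin":0},{"offset":[0,0,0],"spin":0}])

```text
time_s: 23.02
ee_pos: [518.2, -331.9, 160.7]
ee_rot: [180.0, 0.0, 118.1]
force: [1.6, 0.6, -0.1]
gripper_width: 21.7
gripper_force: 45.0
```

Request:
arm_command(motion=[{"offset":[0,0,-0.01],"spin":0},{"offset":[0,0,-0.03],"spin":0},{"offset":[0,0,-0.03],"spin":0},{"offset":[0,0,-0.03],"spin":0},{"offset":[0,0,-0.03],"spin":0}])

```text
time_s: 23.65
ee_pos: [517.7, -332.0, 291.9]
ee_rot: [-180.0, -0.0, 118.1]
force: [0.6, -0.1, -1.9]
gripper_width: 21.7
gripper_force: 45.0
```

Request:
arm_command(motion=[{"offset":[0,0,-0.03],"spin":0},{"offset":[0,0,0],"spin":0},{"offset":[0,0,0],"spin":0}])

```text
time_s: 24.02
ee_pos: [517.5, -331.7, 319.3]
ee_rot: [-179.9, -0.1, 118.1]
force: [-0.1, -1.3, -2.7]
gripper_width: 21.4
gripper_force: 45.0
```

```bash
python3 -c "
from h import *
s=env.state(); print(s)
plan([584.5,86.5,320],118.1,10)"
```

```text
{'time_s': 24.025, 'qpos': array([-3.37292628e+01,  1.98835132e+01,  7.43457829e+01, -1.82265428e-03,
        8.59076904e+01, -6.17975304e+01]), 'qvel': array([-0.00234421,  0.62105644,  0.88299201,  0.09834244,  0.18440065,
       -0.02214064]), 'effort': array([-8.78149785e-04, -4.69882357e+01, -2.65100974e+01,  3.34975295e-03,
        7.13657867e-02,  1.08961051e-04]), 'ee_pos': array([ 517.45272322, -331.66470699,  319.27502557]), 'ee_rot': array([-1.79933660e+02, -1.19864853e-01,  1.18068330e+02]), 'force': array([-0.07079613, -1.27550797, -2.69115048]), 'torque': array([-0.07170092,  0.07690007,  0.02954811]), 'gripper_force': 44.99576210975647, 'gripper_width': 21.36091344297793}
step 42.35062987520978 turn 0.0031669580103937276
[0.0337, 0.0256, -0.0001] -0.0001
[0.0337, 0.0256, -0.0001] -0.0001
[0.0337, 0.0256, -0.0001] -0.0001
[0.0337, 0.0256, -0.0001] -0.0001
[0.0337, 0.0256, -0.0001] -0.0001
[0.0337, 0.0256, -0.0001] -0.0001
[0.0337, 0.0256, -0.0001] -0.0001
[0.0337, 0.0256, -0.0001] -0.0001
[0.0337, 0.0256, -0.0001] -0.0001
[0.0337, 0.0256, -0.0001] -0.0001
```

Request:
arm_command(motion=[{"offset":[0.025,0.019,0],"spin":0},{"offset":[0.0337,0.0256,0],"spin":0},{"offset":[0.0337,0.0256,0],"spin":0},{"offset":[0.0337,0.0256,0],"spin":0},{"offset":[0.0337,0.0256,0],"spin":0}])

```text
time_s: 24.65
ee_pos: [549.3, -132.4, 318.6]
ee_rot: [-179.8, -0.1, 118.1]
force: [-0.0, -1.2, -1.9]
gripper_width: 22.1
gripper_force: 45.0
```

Request:
arm_command(motion=[{"offset":[0.0337,0.0256,0],"spin":0},{"offset":[0.0337,0.0256,0],"spin":0},{"offset":[0.0337,0.0256,0],"spin":0},{"offset":[0.0337,0.0256,0],"spin":0},{"offset":[0.025,0.019,0],"spin":0}])

```text
time_s: 25.28
ee_pos: [581.2, 66.0, 318.5]
ee_rot: [-179.8, -0.1, 118.1]
force: [0.4, -0.3, -1.4]
gripper_width: 21.6
gripper_force: 45.0
```

Request:
arm_command(motion=[{"offset":[0.0174,0.0132,0],"spin":0},{"offset":[0,0,0],"spin":0},{"offset":[0,0,0],"spin":0},{"offset":[0,0,0],"spin":0},{"offset":[0,0,0],"spin":0}])

```text
time_s: 25.9
ee_pos: [585.3, 85.0, 320.8]
ee_rot: [180.0, 0.0, 118.0]
force: [-0.0, -0.4, -2.7]
gripper_width: 21.9
gripper_force: 45.0
```

```bash
python3 - <<'E'
from h import *
np.set_printoptions(precision=2,suppress=True)
s=env.state(); print(s['time_s'],s['ee_pos'],s['ee_rot'])
ims=[]
for n in ['side','top','wrist']:
    c=cam(n); im,D=env.grab_frame(n); ims.append(im); P=cloud(c,D)
    for t,z in [('rod_tip',169),('upper_bush',130)]:
        for q in env.pinpoint(n,t)[:2]: print(n,t,np.round(q['location'],1),round(q['score'],2),atz(c,[q['location']],z)[0])
    print('rod')
    # shank points in depth
    m=(D>0)&(np.linalg.norm(P[...,:2]-s['ee_pos'][:2],axis=2)<25)&(P[...,2]>160)&(P[...,2]<295)
    q=P[m]
    for z0 in range(165,300,20):
        k=q[abs(q[:,2]-z0)<10]
        if len(k): print(n,z0,len(k),k.mean(0),k.min(0),k.max(0))
a=cv2.resize(ims[0][80:230,200:350],(400,400),interpolation=cv2.INTER_CUBIC); b=cv2.resize(ims[2][100:400,130:430],(400,400))
cv2.imwrite('pics/th1.png',np.hstack([a,b])); 
for i,n in enumerate(['side','top','wrist']): cv2.imwrite(f'pics/th1_{n}.png',ims[i])
E
```

```text
25.9 [585.3   85.04 320.77] [179.99   0.01 118.01]
side rod_tip [381.9 307.4] 0.69 [ 531.37 -381.36  169.  ]
side rod_tip [269.2 151.1] 0.63 [589.22  89.29 169.  ]
side upper_bush [269.  170.2] 0.98 [581.32  75.73 130.  ]
side upper_bush [211.4 168.2] 0.58 [473.7 142.6 130. ]
rod
side 165 5 [582.62  83.1  171.97] [580.92  81.98 169.7 ] [584.94  84.11 174.75]
side 185 39 [582.44  81.46 185.3 ] [577.01  77.49 176.47] [588.18  85.82 194.92]
side 205 43 [581.77  81.42 204.97] [577.5   76.49 195.73] [587.72  88.01 214.81]
side 225 55 [581.87  81.93 224.42] [577.76  75.8  215.  ] [587.98  88.92 234.34]
side 245 53 [581.86  81.6  245.63] [576.89  77.22 235.19] [587.26  88.66 254.93]
side 265 54 [582.19  82.15 265.7 ] [577.24  76.82 255.25] [588.66  88.4  274.77]
side 285 50 [582.51  81.89 285.15] [577.4   77.03 275.67] [588.66  86.86 294.74]
rod
wrist rod_tip [280.  203.8] 0.58 [584.68  89.17 169.  ]
wrist upper_bush [277.4 198.9] 0.73 [583.88  84.5  130.  ]
rod
wrist 185 46 [582.58  89.62 186.73] [578.87  83.61 179.01] [588.83  91.76 194.8 ]
wrist 205 68 [582.92  89.89 205.42] [578.84  84.92 195.02] [589.98  91.71 214.58]
wrist 225 85 [582.53  89.6  225.69] [578.78  82.93 215.3 ] [589.56  91.71 234.82]
wrist 245 103 [582.74  89.63 245.27] [578.92  84.28 235.22] [590.46  92.02 254.87]
wrist 265 135 [582.8   89.53 265.  ] [578.83  82.58 255.12] [589.91  91.65 274.83]
wrist 285 95 [582.47  89.86 281.04] [578.93  84.55 275.1 ] [588.38  91.56 288.8 ]
```

View pics/th1.png

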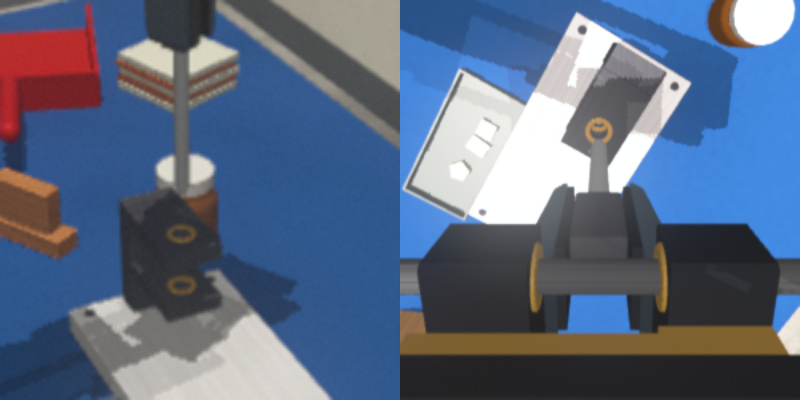

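```bash
cat > fit.py <<'E'
from h import *
from scipy.optimize import least_squares
import sys
np.set_printoptions(precision=2,suppress=True)
ztop=float(sys.argv[1])  # tip height
s=env.state(); print(s['time_s'],s['ee_pos'],s['ee_rot'],s['force'])
for n in ['wrist','side']:
    B=[];A=[]
    for k in range(3):
        c=cam(n); im,D=env.grab_frame(n); P=cloud(c,D); hsv=cv2.cvtColor(im,cv2.COLOR_BGR2HSV)
        m=(D>0)&(np.linalg.norm(P[...,:2]-s['ee_pos'][:2],axis=2)<14)&(P[...,2]>max(ztop+12,134))&(P[...,2]<ztop+124)
        q=P[m]
        f=lambda p:np.hypot(q[:,0]-p[0]-p[2]*(q[:,2]-ztop)/100,q[:,1]-p[1]-p[3]*(q[:,2]-ztop)/100)-6
        v=(c[1]-s['ee_pos'])[:2]; v/=np.linalg.norm(v)
        r=least_squares(f,[*(q.mean(0)[:2]-5*v),0,0],loss='soft_l1',f_scale=.5); A.append(r.x)
        near=(D>0)&(np.linalg.norm(P[...,:2]-[584.5,86.5],axis=2)<16)&(P[...,2]>127)&(P[...,2]<135)
        b=near&(hsv[...,1]>100)&(abs(hsv[...,0].astype(int)-22)<12)&(hsv[...,2]>60)
        y,x=np.nonzero(b); W=atz(c,np.c_[x,y],132.)
        hull=cv2.convexHull(W[:,:2].astype(np.float32)).reshape(-1,2)
        g=least_squares(lambda p:np.hypot(*(hull-p[:2]).T)-p[2],[584.5,86.5,11.4],loss='soft_l1',f_scale=.5); B.append([*g.x,len(x)])
    print(n,'tip xy, lean/100mm',np.mean(A,0),np.std(A,0)); print(' ring',np.mean(B,0),np.std(B,0))
    print(' ring-tip',np.mean(B,0)[:2]-np.mean(A,0)[:2])
E
python3 fit.py 170
```

```text
26.35 [585.33  85.86 320.68] [179.99   0.   118.08] [-0.78  0.66 -1.59]
wrist tip xy, lean/100mm [584.99  85.78  -0.02  -0.28] [0.03 0.04 0.01 0.03]
 ring [584.48  86.64  11.56 136.33] [0.05 0.07 0.05 1.25]
 ring-tip [-0.51  0.86]
side tip xy, lean/100mm [584.39  86.67  -0.02  -0.18] [0.3  0.13 0.42 0.26]
 ring [582.36  84.84  10.84  27.67] [0.08 0.03 0.07 1.25]
 ring-tip [-2.03 -1.82]
```

Request:
arm_command(motion=[{"offset":[0.0009,0,0.01],"spin":0},{"offset":[0,0,0.012],"spin":0},{"offset":[0,0,0.01],"spin":0},{"offset":[0,0,0],"spin":0},{"offset":[0,0,0],"spin":0}])

```text
time_s: 27.28
ee_pos: [585.1, 86.7, 288.8]
ee_rot: [180.0, 0.0, 118.1]
force: [-0.2, -0.0, -2.5]
gripper_width: 21.7
gripper_force: 45.0
```

Request:
arm_command(motion=[{"offset":[0,0,0],"spin":0},{"offset":[0,0,0],"spin":0},{"offset":[0,0,0],"spin":0}])

```text
time_s: 27.65
ee_pos: [585.0, 86.7, 288.8]
ee_rot: [180.0, 0.0, 118.1]
force: [-0.2, 0.2, -2.3]
gripper_width: 22.1
gripper_force: 45.0
```

```bash
python3 fit.py 138
```

```text
27.65 [584.96  86.67 288.85] [179.98   0.   118.07] [-0.23  0.16 -2.27]
wrist tip xy, lean/100mm [584.63  86.56  -0.03  -0.29] [0.05 0.01 0.04 0.01]
 ring [584.52  86.73  11.68 161.67] [0.05 0.03 0.03 1.25]
 ring-tip [-0.11  0.17]
side tip xy, lean/100mm [583.84  87.33   0.13  -0.02] [0.17 0.33 0.25 0.48]
 ring [582.34  84.83  10.79  23.33] [0.1  0.03 0.05 0.47]
 ring-tip [-1.5 -2.5]
```

Request:
arm_command(motion=[{"offset":[0,0,0.004],"spin":0},{"offset":[0,0,0.004],"spin":0},{"offset":[0,0,0.003],"spin":0},{"offset":[0,0,0],"spin":0}])

```text
time_s: 28.45
ee_pos: [584.7, 86.6, 277.2]
ee_rot: [-180.0, -0.0, 118.1]
force: [-0.0, -0.7, -1.7]
gripper_width: 21.8
gripper_force: 45.0
```

Request:
arm_command(motion=[{"offset":[0,0,0.003],"spin":0},{"offset":[0,0,0.003],"spin":0},{"offset":[0,0,0.002],"spin":0},{"offset":[0,0,0],"spin":0},{"offset":[0,0,0],"spin":0}])

```text
time_s: 29.08
ee_pos: [585.0, 86.7, 269.7]
ee_rot: [180.0, 0.0, 118.1]
force: [0.4, 0.2, -1.9]
gripper_width: 21.8
gripper_force: 45.0
```

Request:
arm_command(motion=[{"offset":[0,0,0.006],"spin":0},{"offset":[0,0,0.008],"spin":0},{"offset":[0,0,0.008],"spin":0},{"offset":[0,0,0.006],"spin":0},{"offset":[0,0,0.002],"spin":0}])

```text
time_s: 29.7
ee_pos: [584.7, 86.6, 238.9]
ee_rot: [-179.9, -0.0, 118.1]
force: [0.8, 0.0, -2.5]
gripper_width: 22.2
gripper_force: 45.0
```

Request:
arm_command(motion=[{"offset":[0,0,0],"spin":0},{"offset":[0,0,0],"spin":0},{"offset":[0,0,0],"spin":0}])

```text
time_s: 30.08
ee_pos: [585.0, 86.7, 240.0]
ee_rot: [180.0, 0.0, 118.1]
force: [0.5, 0.5, -2.2]
gripper_width: 22.0
gripper_force: 45.0
```

```bash
python3 fit.py 89 | head -4
```

```text
30.075 [585.04  86.69 239.97] [179.96   0.01 118.08] [ 0.54  0.47 -2.23]
wrist tip xy, lean/100mm [584.7   86.56  -0.01  -0.27] [0.02 0.01 0.05 0.03]
 ring [584.49  86.64  11.95 232.67] [0.04 0.04 0.03 0.47]
 ring-tip [-0.21  0.08]
```

Aligned and free; go through the lower bushing gently.

Request:
arm_command(motion=[{"offset":[0,0,0.004],"spin":0},{"offset":[0,0,0.004],"spin":0},{"offset":[0,0,0.004],"spin":0},{"offset":[0,0,0],"spin":0}])

```text
time_s: 30.88
ee_pos: [584.6, 86.6, 227.1]
ee_rot: [-179.9, -0.0, 118.1]
force: [0.4, -0.3, -1.9]
gripper_width: 22.0
gripper_force: 45.0
```

Request:
arm_command(motion=[{"offset":[0,0,0.004],"spin":0},{"offset":[0,0,0.004],"spin":0},{"offset":[0,0,0.003],"spin":0},{"offset":[0,0,0],"spin":0}])

```text
time_s: 31.38
ee_pos: [584.7, 86.6, 216.3]
ee_rot: [-180.0, -0.0, 118.1]
force: [0.5, -0.6, -2.0]
gripper_width: 21.6
gripper_force: 45.0
```

Request:
arm_command(motion=[{"offset":[0,0,0.006],"spin":0},{"offset":[0,0,0.007],"spin":0},{"offset":[0,0,0.006],"spin":0},{"offset":[0,0,0.005],"spin":0},{"offset":[0,0,0.002],"spin":0}])

```text
time_s: 32.0
ee_pos: [584.7, 86.6, 190.1]
ee_rot: [-180.0, -0.0, 118.1]
force: [0.6, 0.1, -2.8]
gripper_width: 22.1
gripper_force: 45.0
```

Request:
arm_command(motion=[{"offset":[0,0,0],"spin":0},{"offset":[0,0,0],"spin":0},{"offset":[0,0,0],"spin":0}])

```text
time_s: 32.38
ee_pos: [585.0, 86.7, 190.9]
ee_rot: [180.0, 0.0, 118.1]
force: [-1.0, -0.0, -2.7]
gripper_width: 21.9
gripper_force: 45.0
```

```bash
python3 - <<'E'
from h import *
np.set_printoptions(precision=2,suppress=True)
s=env.state(); print(s['time_s'],s['ee_pos'],s['force'],s['gripper_force'])
c=cam('side'); im,D=env.grab_frame('side'); P=cloud(c,D)
for q in env.pinpoint('side','rod_tip')[:2]: print(q)
m=(D>0)&(np.linalg.norm(P[...,:2]-[584.7,86.6],axis=2)<9)&(P[...,2]>30)&(P[...,2]<64); print('tip z',np.sort(P[m][:,2])[:6])
m=(D>0)&(np.linalg.norm(P[...,:2]-[584.7,86.6],axis=2)<18)&(P[...,2]>150)&(P[...,2]<185); print('head bottom z',np.sort(P[m][:,2])[:8])
a=cv2.resize(im[90:240,200:350],(600,600),interpolation=cv2.INTER_CUBIC); cv2.imwrite('pics/fin.png',a)
E
```

```text
32.375 [585.04  86.68 190.89] [-1.02 -0.03 -2.74] 44.99566376209259
{'location': [266.9, 198.6], 'score': 0.73}
tip z [39.52 43.81 43.92 44.45 47.67]
head bottom z [150.3  150.9  151.4  151.57 151.6  152.84 152.94 154.27]
```

View pics/fin.png

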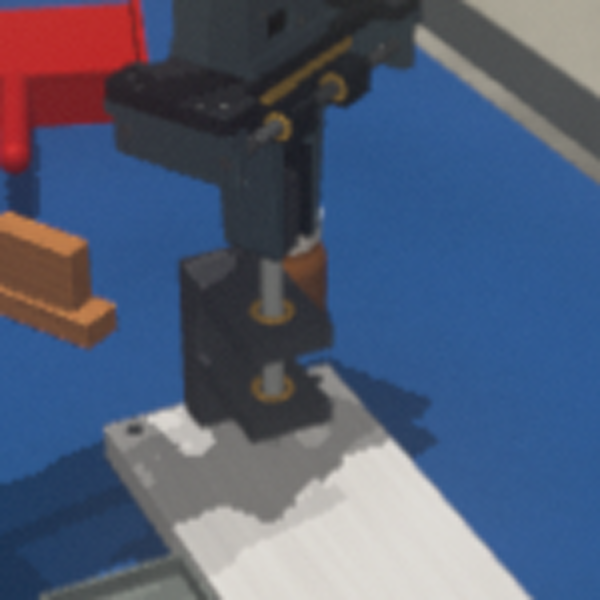

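Request:
arm_command(motion=[{"offset":[0,0,0.001],"spin":0},{"offset":[0,0,0],"spin":0},{"offset":[0,0,0],"spin":0},{"offset":[0,0,0],"spin":0}])

```text
time_s: 32.98
ee_pos: [584.9, 86.7, 189.7]
ee_rot: [180.0, -0.0, 118.1]
force: [-0.0, 0.7, -1.9]
gripper_width: 21.7
gripper_force: 45.0
```

```bash
python3 -c "
from h import *
print(env.state()['ee_pos'],env.job_done())"
```

```text
the job is handed in; nothing more can be done
[584.92209426  86.67484843 189.65125078] None
```

The job is handed in at about 33 s: the three chips are in the tray, the scraper is standing on the bench where it started, and the gripper holds the rod through both bushings with its tip about 15 mm above the bed (worked out from the arm's height, not seen directly).

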